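# Load the preserving cooker and clamp its lid

## Task

Get the little electric cooker ready for preserving: stand the small capped glass jar upright inside it, setting it down gently without dropping it, then put the steel lid on so that it sits fully home on the rim, and swing the cooker's hinged clamp over until it lies fully down across the lid. Keep the jar upright all the way, and leave the pepper mill, egg cup, salt cellar and can standing where they are.

Things in the scene. Friction and masses are not known exactly. Their poses are not given: they have to be found in the camera images.
- pot: Round white electric cooker, fixed; stands left, middle or right. Open pot, outer diameter 210, height 120, wall 20, so its mouth is 170 wide; inner floor 25 above the worktop. Origin: centre of its underside, z up. The clamp is hinged on its +y side; a black grip stub reaches 126 from the axis on its -y side, 89 to 101 high.
- pot_rim (a point): Centre of the cooker's open mouth, level with the rim, 120 above the worktop; axes as the cooker's.
- jar: Small capped jar, amber glass, paper label, steel cap: diameter 52, height 75, about 0.2 kg, standing on the worktop. Origin: centre of its underside, z up. A pepper mill and an egg cup stand close beyond it (axes 85 to 110 away, on the side away from the robot); its left and right sides are free.
- lid: Loose steel lid, about 0.35 kg, lying right way up. Origin: centre of its underside, z up. Tapered plug z 0 to 12 (radius 74 at bottom, 81 at top; 4 clearance in the mouth), flange of radius 95 from z 12 to 18; seated, it rests on the rim, origin 108 above the cooker's. Black bar handle 64 long along x, 16 wide along y, z 31 to 49, on two feet: grip across its width.
- clamp (a joint): Hinge angle of the cooker's clamp, rad: 0 = lying level across the lid (fully down), 1.57 = straight up, 2.1 = leaning outwards as far as it goes. It stays where it is left; about 1.5 N at its end moves it. Starts between 1.65 and 2.0, clear of the mouth.
- clamp_tip (a point): Middle of the clamp's wide end, 54 from the hinge pin. The clamp is a flat steel strip 20 wide and 8 thick reaching 62 from the hinge, with a cross piece at the end 46 wide (along the hinge line), 16 long and 10 thick.
- clamp_hinge (a point): Middle of the clamp's hinge pin, 114 from the cooker's axis on its +y side and 131 above the worktop; axes as the cooker's. The pin lies along x; the clamp swings from +y (outwards) over the top to -y (inwards). Closed, it lies 1 above the flange of the seated lid.
- mill: Bystander, to be left alone: wooden pepper mill, diameter 48, 140 tall; origin under its centre.
- salt: Bystander, to be left alone: white salt cellar, diameter 42, 58 tall; origin under its centre.
- can: Bystander, to be left alone: steel food can, diameter 72, 108 tall, standing beyond the cooker; origin under its centre.
- eggcup: Bystander, to be left alone: white egg cup, diameter 46, 60 tall, beyond the jar; origin under its centre.
Not all that is in view belongs to the job. What is shaped like the jar but green is not meant. What is shaped like the lid but pink is not meant.

How it is judged (in metres and radians):
On the way, in this order (a step that is already met when the one before it is completed fails the run):
1. the jar stands upright on the cooker's floor, let go (horizontal distance between jar and pot below 0.062 m and z of jar in the frame of pot between 0.018 and 0.032 m and angle between jar's own z axis and vertical below 0.15 rad and contact force between the fingers and jar below 0.3 N), for 0.2 s.
2. the lid sits fully home on the cooker, let go (horizontal distance between lid and pot below 0.007 m and z of lid in the frame of pot between 0.104 and 0.1105 m and angle between lid's own z axis and vertical below 0.04 rad and contact force between the fingers and lid below 0.3 N), for 0.2 s.
3. the clamp lies down across the lid (value of joint clamp below 0.07 rad), for 0.2 s.
At the end, for the whole second after the job is handed in: Jar upright (0.15 rad) on the cooker's floor (18 to 32 mm up, within 62 mm of the axis); lid level (0.04 rad), centred within 7 mm, its underside 104 to 110.5 mm above the cooker's; clamp within 0.07 rad of fully down; jar and lid at rest (horizontal distance between jar and pot below 0.062 m and z of jar in the frame of pot between 0.018 and 0.032 m and angle between jar's own z axis and vertical below 0.15 rad and horizontal distance between lid and pot below 0.007 m and z of lid in the frame of pot between 0.104 and 0.1105 m and angle between lid's own z axis and vertical below 0.04 rad and value of joint clamp below 0.07 rad and linear speed of each of lid, jar below 0.02 m/s); the robot touches nothing.
It fails at once if the jar is tipped by more than 0.6 rad (angle between jar's own z axis and vertical above 0.6 rad).
It fails at once if the jar is banged or pressed against the cooker (more than 60 N between them) (contact force between jar and pot above 60 N).
It fails at once if the jar is dropped into the cooker: falling free, over 15 mm above its floor (horizontal distance between jar and pot below 0.085 m and z of jar in the frame of pot above 0.04 m and contact force between anything else and jar below 0.05 N).
It fails at once if a bystander (pepper mill, egg cup, salt cellar or can) is shifted by more than 30 mm or tipped over (distance of any of mill, salt, can, eggcup from where it was at the start of the episode above 0.03 m or angle between any of mill, salt, can, eggcup's own z axis and vertical above 0.5 rad).
It also fails if it takes over 70 s, if anything falls off the work surface, if the arm or the gripper's body presses on something with over 40 N, if the wrist force passes 120 N, or if a joint passes its speed limit or range.

## Robot

A 6-joint arm with a two-finger parallel gripper is mounted at the origin on the work surface. World frame = base frame: x ahead of the robot, y to its left, z up, the work surface at z = 0. Lengths are in m, angles in degrees, forces in N, time in s.
With the tool pointing down it reaches from about 0.35 to 0.875 m from the base axis. Payload 4.2 kg.
Tool frame: the origin (TCP) lies between the finger pads; the fingertips stand 22 mm ahead of it and the grasp point (between the pads) lies 3 mm ahead of it; x points along the fingers, y is the direction in which the jaws open and shut, and the axes are right-handed (so a half turn about x gives the same grasp; the last joint's range is limited). The gripper opens to 87 mm and grips with 3 to 60 N. Pads are 19 mm wide; open, the fingers measure 117 mm over their backs; the gripper's body (75 mm by 190 mm) begins 51 mm behind the grasp point.
Start: joints at [-61.329, 22.042, 0.453, 0, -68.411, -14.817], TCP at [0.15, -0.607, 0.245] pointing down, gripper open.
Joint ranges: [-179.83, 179.83], [-69.29, 118.12], [-61.27, 80.66], [-181.25, 117.63], [-171.15, -9.14], [-177.46, 177.46]. Speed limits (degrees/s): [159.86, 159.86, 180, 180, 180, 180].

## Interface

Orientations are given as [roll, pitch, yaw] about the fixed x, y, z axes, in that order (R = Rz(yaw) Ry(pitch) Rx(roll)).
In Python, from plant import r, cams, ticket gives the robot as it stands. The module is installed in compiled form; this text tells all that it offers.
- The arm moves only by the tool move_arm, never from a script. Its argument "moves" is one flat list of numbers, 7 for each row, row after row: the turn, a rotation vector about the tool's x, y, z in degrees, then the shift along the tool's x, y, z in m, then the opening, from 0 (shut) to 1 (fully open). A call has 1 to 20 rows; each row is the pose to reach, as a shift and turn from the pose measured when the call began, along the tool's axes at that moment; what a row does not reach only later rows make up. A row lasts 1/8 s, in which the tool goes at most 62.5 mm and 10.7 degrees, less where a joint would pass 70% of its speed; a pose out of reach is approached as far as the arm can. A call with a gripper value outside its range is refused whole. The fingers move at their own pace and stop on an object; "grip_force" is the grip in N (left out, the last holds). Time passes only in rows, so rows that repeat a pose let the fingers close. It gives the time, the measured TCP pose, the force and the opening at its end, in the units of the state.
- r.state(): the state, without advancing time (a new reading comes with each control period).
- cams.get_image(name): name is "scene" or "top" or "wrist"; returns a dict with "image" (420x560x3 uint8, red, green, blue), "depth" (420x560 float32, m along the optical axis (not along the pixel's ray), 0 where there is no reading), "intrinsics" (3x3 intrinsics, pixels), "extrinsics" (4x4, takes a point from world to camera coordinates); the wrist camera has in their place "mount" (4x4, takes a point from camera to tool coordinates, whose origin is the TCP and whose axes are the tool frame's). Camera axes: x right, y down, z forward; pixel columns grow to the right and rows downward; lengths in m; the calibration is good to about 2 mm. A picture is of the moment at which its call begins: read the wrist's pose just before it.
- ticket.finish_job(): hands the job in, once; it reports no verdict.
The state is a dict: "t": time; "q": joint angles; "dq": joint speeds; "effort": joint torques, N m; "position": TCP position; "tool_rot": TCP orientation; "ft_force": force on the tool from outside, world axes, zero at the start; "moment": the same for the moment, N m; "finger_gap": finger opening in m.
Only numpy, scipy, OpenCV 4.12 (cv2) and the standard library are available. Lean on these libraries where they do the work, as an engineer would, in place of code of your own. Each camera call takes 0.05 s, during which the arm holds its last target.

## Working session

There is one attempt and no reset: what is moved stays moved. The work goes in short steps, Python scripts to look and compute and a tool call to move; the robot and the scene stay as the last step left them, time stands still between calls to the robot, and variables do not carry over. Pictures are saved under pics/ and viewed, and the job is handed in when it is done.

Besides the shell and the picture viewer there is one more tool, called by a JSON object that holds its "name" and its "arguments". move_arm: Moves the arm, as the interface text tells. Its arguments: {"type":"object","properties":{"moves":{"type":"array"},"grip_force":{"type":"number"}},"required":["moves"]}

```bash
mkdir -p pics; cat > h.py <<'E'
import numpy as np, cv2
from plant import r, cams, ticket
def snap(name,fn):
    s=r.state(); d=cams.get_image(name); cv2.imwrite('pics/'+fn+'.png',cv2.cvtColor(d['image'],cv2.COLOR_RGB2BGR)); np.savez('pics/'+fn+'.npz',**{k:v for k,v in d.items()},pos=s['position'],rot=s['tool_rot']); return d
def rpy(a):
    from scipy.spatial.transform import Rotation as R
    return R.from_euler('xyz',a,degrees=True).as_matrix()
def pix(fn,u,v,z=None):
    "world pt of pixel; z: intersect with plane, else depth"
    d=np.load('pics/'+fn+'.npz'); K=d['intrinsics']
    if 'extrinsics' in d: T=np.linalg.inv(d['extrinsics'])
    else:
        W=np.eye(4); W[:3,:3]=rpy(d['rot']); W[:3,3]=d['pos']; T=W@d['mount']
    ray=np.linalg.inv(K)@[u,v,1]
    if z is None:
        dd=d['depth'][int(round(v)),int(round(u))]
    else:
        dd=(z-T[2,3])/(T[:3,:3]@ray)[2]
    return T[:3,:3]@(ray*dd)+T[:3,3]
def cloud(fn):
    d=np.load('pics/'+fn+'.npz'); K=d['intrinsics']
    if 'extrinsics' in d: T=np.linalg.inv(d['extrinsics'])
    else:
        W=np.eye(4); W[:3,:3]=rpy(d['rot']); W[:3,3]=d['pos']; T=W@d['mount']
    v,u=np.mgrid[:420,:560]; D=d['depth']
    P=np.stack([(u-K[0,2])/K[0,0]*D,(v-K[1,2])/K[1,1]*D,D],-1)
    return P@T[:3,:3].T+T[:3,3], D>0, d['image']
E
python3 - <<'E'
from h import *
print(r.state())
for n in('scene','top','wrist'): snap(n,n+'0')
E
```

```text
{'t': 0.0, 'q': array([-6.13299528e+01,  2.20912242e+01,  3.78866420e-01, -3.05280524e-02,
       -6.84113991e+01, -1.48162267e+01]), 'dq': array([ 0.04121904, -0.01121537, -0.0134577 ,  0.02050632, -0.06549301,
       -0.03802166]), 'effort': array([ 1.31089550e-03, -3.90664816e+01,  1.87408018e+01,  4.22006607e+00,
        1.09297005e-02, -1.90651381e-04]), 'position': array([ 0.14953887, -0.60626367,  0.24344446]), 'tool_rot': array([ 91.90854395,  89.8730321 , 105.75110135]), 'ft_force': array([0.53227255, 0.22712986, 0.0558232 ]), 'moment': array([ 0.0656704 ,  0.00049427, -0.02887019]), 'finger_gap': 0.08716469226398219}
```

View pics/scene0.png

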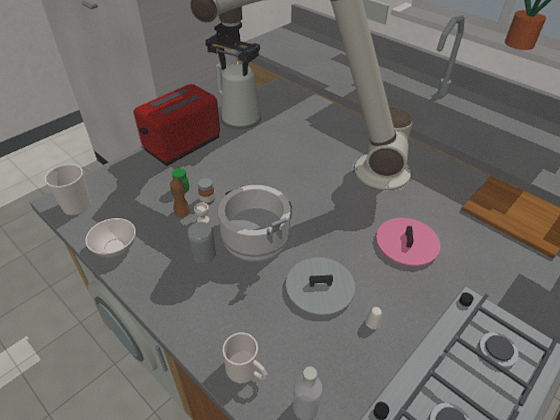

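View pics/top0.png

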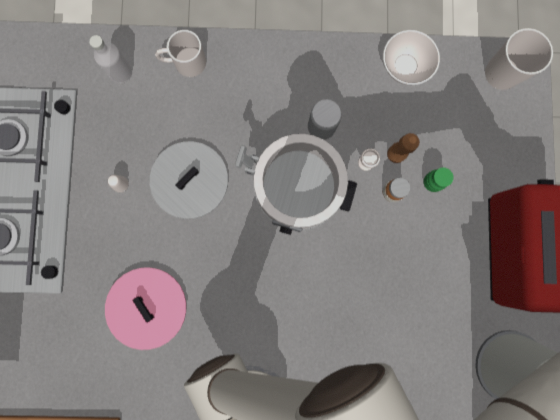

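View pics/wrist0.png

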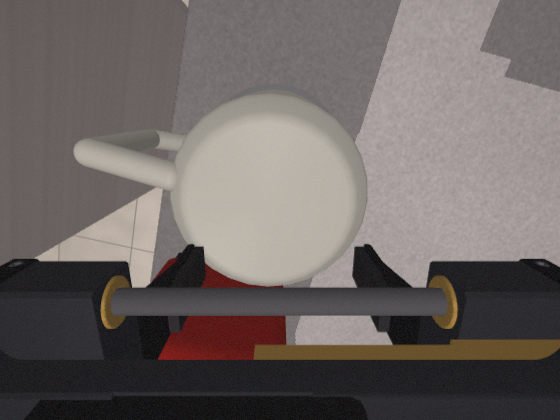

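The top view shows the pot at about (300,180), with its clamp on the left at (245,158) and the stub at (348,195). The amber jar is at (397,188), the mill at (405,148), the egg cup at (370,160) and the grey lid at (188,180). The salt cellar is at (118,182) and the can at (325,118). Next I'll take measurements.

```bash
python3 - <<'E'
from h import *
P,ok,im=cloud('top0')
b=cv2.imread('pics/top0.png')
cv2.imwrite('pics/c1.png',cv2.resize(b[90:250,220:460],None,fx=3.3,fy=3.3,interpolation=cv2.INTER_CUBIC))
b2=cv2.imread('pics/scene0.png')
cv2.imwrite('pics/c2.png',cv2.resize(b2[150:330,150:390],None,fx=3.3,fy=3.3,interpolation=cv2.INTER_CUBIC))
for n,u,v in [('table',260,300),('jarcap',398,187),('mill',410,142),('egg',370,158),('can',326,112),('stub',348,196),('knob',287,229),('clamp',243,156),('clamp2',250,163),('lidflange',170,160),('handle',187,178),('salt',117,181),('potfloor',300,190),('rim',300,143),('green',440,177),('kettle',515,370),('toaster',540,240)]:
    print(n,P[v,u].round(4), pix('top0',u,v,0).round(3))
# circle fits
def fit(A):
    M=np.c_[2*A[:,:2],np.ones(len(A))]; s=np.linalg.lstsq(M,(A[:,:2]**2).sum(1),rcond=None)[0]
    return s[:2],np.sqrt(s[2]+s[0]**2+s[1]**2)
c=pix('top0',300,180,.12)[:2]
m=ok&(abs(P[...,2]-.12)<.006)&(np.hypot(P[...,0]-c[0],P[...,1]-c[1])<.12)
A=P[m]; print('rim',len(A),A.mean(0)); 
from scipy.optimize import minimize
q=A[:,:2]; 
cc=c.copy()
for i in range(20):
    rr=np.hypot(*(q-cc).T); th=np.arctan2(*(q-cc).T[::-1])
# binned mid radius
    bn=((th+np.pi)/(2*np.pi)*36).astype(int)%36
    pts=np.array([ (q[bn==k]).mean(0) for k in range(36) if (bn==k).sum()>3])
    cc,R=fit(pts)
print('pot',cc,R,rr.min(),rr.max(),len(pts))
E
```

```text
table [ 0.2632 -0.016  -0.0029] [ 0.263 -0.016  0.   ]
jarcap [ 0.5354 -0.331   0.0742] [ 0.547 -0.351  0.   ]
mill [ 0.6257 -0.3399  0.1404] [ 0.663 -0.382  0.   ]
egg [ 0.6075 -0.2703  0.0509] [ 0.619 -0.281  0.   ]
can [ 0.6994 -0.1573  0.1061] [ 0.734 -0.169  0.   ]
stub [ 0.5075 -0.2101  0.1012] [ 0.522 -0.227  0.   ]
knob [ 0.4302 -0.0744  0.0913] [ 0.436 -0.077  0.   ]
clamp [0.5743 0.0238 0.1841] [0.615 0.036 0.   ]
clamp2 [0.5675 0.0106 0.1473] [0.598 0.018 0.   ]
lidflange [0.596  0.212  0.0188] [0.6   0.216 0.   ]
handle [0.5474 0.1629 0.0502] [0.556 0.172 0.   ]
salt [0.5348 0.324  0.0569] [0.544 0.343 0.   ]
potfloor [ 0.5275 -0.1051  0.0394] [ 0.533 -0.107  0.   ]
rim [ 0.6242 -0.0989  0.11  ] [ 0.652 -0.105  0.   ]
green [ 0.5609 -0.4283  0.0781] [ 0.576 -0.457  0.   ]
kettle [ 0.1436 -0.5555  0.1461] [ 0.111 -0.631  0.   ]
toaster [ 0.4141 -0.595   0.1869] [ 0.424 -0.704  0.   ]
rim 2423 [ 0.53917626 -0.10072335  0.12007307]
pot [ 0.53936193 -0.10061278] 0.09454770126667188 0.08368127417133565 0.11199115403098488 36
```

View pics/c1.png

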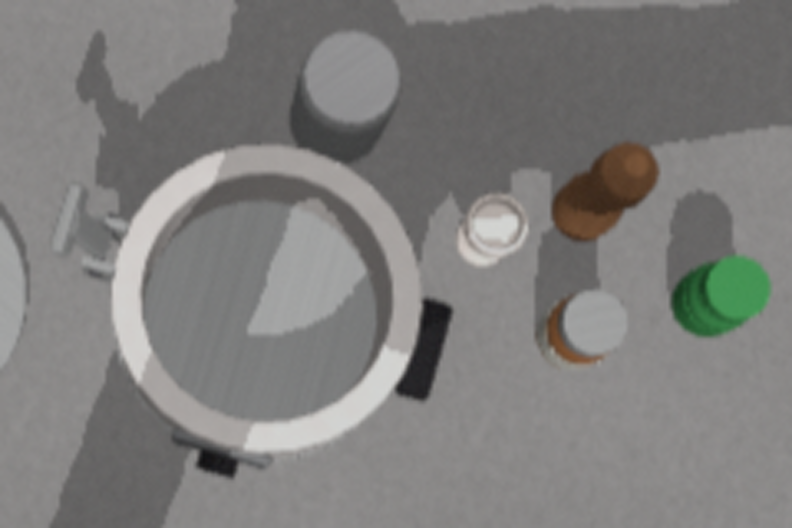

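View pics/c2.png

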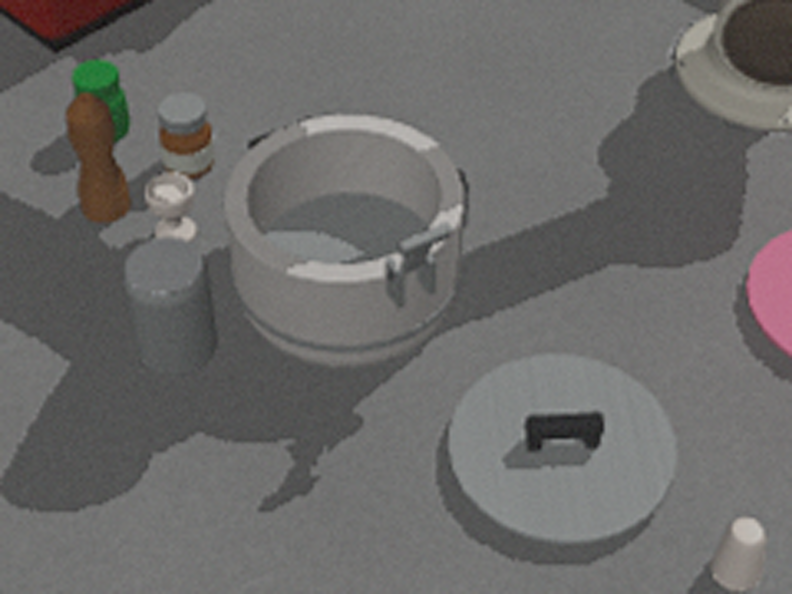

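```bash
cat >> h.py <<'E'
def disc(P,ok,c,z,rad,tol=.006):
    m=ok&(abs(P[...,2]-z)<tol)&(np.hypot(P[...,0]-c[0],P[...,1]-c[1])<rad)
    u8=m.astype(np.uint8); cs,_=cv2.findContours(u8,cv2.RETR_EXTERNAL,cv2.CHAIN_APPROX_NONE)
    cn=max(cs,key=cv2.contourArea); (a,b),(w,h),t=cv2.fitEllipse(cn)
    return m,(a,b),(w,h)
E
python3 - <<'E'
from h import *
P,ok,im=cloud('top0')
for n,c,z,rad in [('jar',(.535,-.331),.075,.04),('lid',(.547,.165),.018,.11),('mill',(.626,-.34),.14,.03),('egg',(.605,-.27),.06,.03),('can',(.70,-.157),.108,.05),('salt',(.535,.324),.058,.03),('pot',(.539,-.1),.12,.113)]:
    m,e,w=disc(P,ok,c,z,rad); A=P[m]
    print(n,m.sum(),'mean',A.mean(0).round(4),'ell',pix('top0',*e,z).round(4),np.round(w,1))
m=ok&(P[...,2]>.035)&(P[...,2]<.06)&(np.hypot(P[...,0]-.547,P[...,1]-.165)<.06)
A=P[m]; print('handle',A.mean(0),m.sum()); U,S,V=np.linalg.svd(A[:,:2]-A[:,:2].mean(0)); print(V[0],np.degrees(np.arctan2(V[0,1],V[0,0]))); x=(A[:,:2]-A[:,:2].mean(0))@V.T; print(x.min(0),x.max(0))
# stub
c=np.array([.5394,-.1006]); d=np.hypot(P[...,0]-c[0],P[...,1]-c[1])
dark=im.max(-1)<45
m=ok&dark&(abs(P[...,2]-.101)<.006)&(d<.135)&(P[...,1]<-.15)
A=P[m]; print('stub',m.sum(),A.mean(0)); v=A.mean(0)[:2]-c; print('yaw',np.degrees(np.arctan2(v[0],-v[1]))*-1, np.hypot(*v))
U,S,V=np.linalg.svd(A[:,:2]-A[:,:2].mean(0)); print('stub long',V[0])
m=ok&(P[...,2]>.13)&(d<.2)&(P[...,1]>-.05); A=P[m]; print('clamp',m.sum()); 
for z in np.arange(.13,.2,.01):
    B=A[(A[:,2]>=z)&(A[:,2]<z+.01)]; print(z.round(2),len(B),B.mean(0).round(4) if len(B) else '')
Ps,oks,ims=cloud('scene0')
d=np.hypot(Ps[...,0]-c[0],Ps[...,1]-c[1])
m=oks&(Ps[...,2]>.128)&(d<.2)&(Ps[...,1]>-.05);A=Ps[m];print('clamp scene',m.sum())
for z in np.arange(.13,.2,.01):
    B=A[(A[:,2]>=z)&(A[:,2]<z+.01)]; print(z.round(2),len(B),B.mean(0).round(4) if len(B) else '')
m,e,w=disc(Ps,oks,(.535,-.331),.075,.04); print('jar scene',Ps[m].mean(0),m.sum())
m,e,w=disc(Ps,oks,(.547,.165),.018,.11); print('lid scene',Ps[m].mean(0),pix('scene0',*e,.018),m.sum())
m,e,w=disc(Ps,oks,(.539,-.1),.12,.113); print('pot scene',Ps[m].mean(0),pix('scene0',*e,.12),m.sum())
E
```

```text
jar 309 mean [ 0.5353 -0.3344  0.0751] ell [ 0.5353 -0.3345  0.075 ] [18.7 19.4]
lid 4501 mean [0.5496 0.1653 0.0183] ell [0.5497 0.1655 0.018 ] [76.1 77.6]
mill 111 mean [ 0.6314 -0.3446  0.1379] ell [ 0.6309 -0.3436  0.14  ] [11.  11.5]
egg 120 mean [ 0.608  -0.2695  0.0582] ell [ 0.6072 -0.2685  0.06  ] [17.9 18.3]
can 632 mean [ 0.6967 -0.1573  0.1082] ell [ 0.6967 -0.1573  0.108 ] [27.2 27.9]
salt 94 mean [0.5372 0.3336 0.0563] ell [0.5367 0.333  0.058 ] [10.2 10.7]
pot 2423 mean [ 0.5392 -0.1007  0.1201] ell [ 0.5385 -0.1003  0.12  ] [91.9 93.7]
handle [0.54967437 0.16407744 0.04763099] 208
[-0.7405436   0.67200831] 137.77774264074569
[-0.03101763 -0.00928328] [0.0311191  0.00684486]
stub 196 [ 0.50826572 -0.21174377  0.10114171]
yaw 15.648951492275678 0.11542218154528787
stub long [-0.96029988  0.27896978]
clamp 327
0.13 88 [0.5689 0.008  0.1364]
0.14 28 [0.5669 0.0095 0.144 ]
0.15 24 [0.5695 0.0148 0.1547]
0.16 26 [0.5714 0.0183 0.1649]
0.17 26 [0.5715 0.0227 0.1763]
0.18 116 [0.5737 0.0291 0.1865]
0.19 19 [0.5771 0.0291 0.1912]
0.2 0 
clamp scene 168
0.13 47 [0.5755 0.0082 0.1355]
0.14 16 [0.5721 0.0126 0.1442]
0.15 9 [0.5727 0.0191 0.1549]
0.16 9 [0.5751 0.0217 0.1639]
0.17 12 [0.5766 0.0283 0.1771]
0.18 55 [0.5783 0.0297 0.1864]
0.19 15 [0.5736 0.0294 0.1909]
0.2 0 
jar scene [ 0.53681906 -0.33525021  0.07516212] 121
lid scene [0.55490563 0.16742014 0.01843364] [0.55451671 0.16731356 0.018     ] 2919
pot scene [ 0.54628426 -0.10728261  0.11997344] [ 0.54544194 -0.09800069  0.12      ] 1040
```

```bash
cat >> h.py <<'E'
from scipy.spatial.transform import Rotation as Rn
def tgt(a,pitch=0):
    a=np.radians(a);c,s=np.cos(a),np.sin(a)
    return np.array([[0,c,s],[0,s,-c],[-1,0,0.]])
def go(p,a,R=None):
    s=r.state(); R0=rpy(s['tool_rot']); R1=tgt(a) if R is None else R
    rv=np.degrees(Rn.from_matrix(R0.T@R1).as_rotvec()); sh=R0.T@(np.array(p)-s['position'])
    print('rot',rv.round(2),'shift',sh.round(4)); return rv,sh
E
python3 - <<'E'
from h import *
s=r.state(); print(rpy(s['tool_rot']).round(3)); R0=rpy(s['tool_rot'])
print('yaw tool y',np.degrees(np.arctan2(R0[1,1],R0[0,1])))
for a in(80,-100):
  go((.25,-.53,.30),a);go((.535,-.3345,.30),a); go((.535,-.3345,.17),a)
E
```

```text
[[-0.    -0.239  0.971]
 [ 0.002  0.971  0.239]
 [-1.     0.002 -0.   ]]
yaw tool y 103.84621411874379
rot [23.85 -0.03 -0.09] shift [-0.0562  0.0503  0.1158]
rot [23.85 -0.03 -0.09] shift [-0.056   0.1719  0.4393]
rot [23.85 -0.03 -0.09] shift [0.074  0.1717 0.4393]
rot [-1.5615e+02  1.3000e-01 -3.0000e-02] shift [-0.0562  0.0503  0.1158]
rot [-1.5615e+02  1.3000e-01 -3.0000e-02] shift [-0.056   0.1719  0.4393]
rot [-1.5615e+02  1.3000e-01 -3.0000e-02] shift [0.074  0.1717 0.4393]
```

{"name": "move_arm", "arguments": {"moves": [0,0,0,-0.056,0,0,1,8,0,0,-0.056,0.02,0.05,1,16,0,0,-0.056,0.04,0.1,1,23.8,0,0,-0.056,0.063,0.16,1,23.8,0,0,-0.056,0.086,0.22,1,23.8,0,0,-0.056,0.11,0.28,0.9,23.8,0,0,-0.056,0.133,0.34,0.9,23.8,0,0,-0.056,0.156,0.4,0.9,23.8,0,0,-0.056,0.172,0.439,0.9,23.8,0,0,-0.02,0.172,0.439,0.9,23.8,0,0,0.02,0.172,0.439,0.9,23.8,0,0,0.02,0.172,0.439,0.9,23.8,0,0,0.02,0.172,0.439,0.9]}}

```text
t: 1.78
position: [0.5353, -0.335, 0.2256]
tool_rot: [7.1, 89.9, -2.9]
ft_force: [-0.2, 0.3, 1.3]
finger_gap: 0.0781
```

```bash
python3 - <<'E'
from h import *
snap('wrist','w1'); s=r.state(); print(s['t'],s['position'],s['ft_force'],s['finger_gap'])
P,ok,im=cloud('w1')
m=ok&(abs(P[...,2]-.075)<.005)&(np.hypot(P[...,0]-.535,P[...,1]+.3345)<.045)
print(m.sum(),P[m].mean(0) if m.any() else '', P[m].min(0),P[m].max(0))
m,e,w=disc(P,ok,(.535,-.3345),.075,.045,.005); print(pix('w1',*e,.075),w,e)
E
```

```text
1.825 [ 0.53552407 -0.33505857  0.22615348] [-0.67674439 -0.54087451  0.6508007 ] 0.07829165004442971
1657 [ 0.53383919 -0.33666735  0.07497739] [ 0.51162791 -0.36015596  0.07006574] [ 0.5574088  -0.31403453  0.07764489]
[ 0.53368562 -0.33666298  0.075     ] (44.6270751953125, 45.60110855102539) (277.2669982910156, 200.4847869873047)
```

View pics/w1.png

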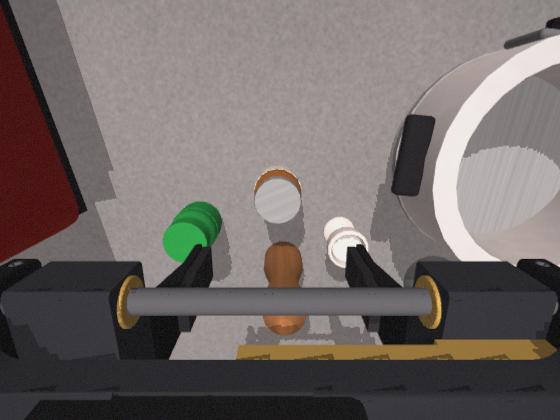

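```bash
python3 - <<'E'
from h import *
go((.5345,-.3355,.06),80)
E
```

```text
rot [ 0.05  0.15 -0.01] shift [ 0.1662 -0.0006 -0.0014]
```

{"name": "move_arm", "arguments": {"moves": [0,0,0,0.04,-0.001,-0.001,0.9,0,0,0,0.08,-0.001,-0.001,0.9,0,0,0,0.12,-0.001,-0.001,0.9,0,0,0,0.15,-0.001,-0.001,0.9,0,0,0,0.166,-0.001,-0.001,0.9,0,0,0,0.166,-0.001,-0.001,0.9,0,0,0,0.166,-0.001,-0.001,0.55,0,0,0,0.166,-0.001,-0.001,0.4,0,0,0,0.166,-0.001,-0.001,0.4,0,0,0,0.166,-0.001,-0.001,0.4,0,0,0,0.166,-0.001,-0.001,0.4], "grip_force": 20}}

```text
t: 3.2
position: [0.5351, -0.3362, 0.0609]
tool_rot: [-5.3, 89.8, -15.3]
ft_force: [-0.4, 0.3, 5.0]
finger_gap: 0.0508
```

```bash
python3 - <<'E'
from h import *
snap('scene','s2'); s=r.state(); print(s['t'],s['position'],s['ft_force'],s['finger_gap'])
b=cv2.imread('pics/s2.png'); cv2.imwrite('pics/s2c.png',cv2.resize(b[130:290,140:340],None,fx=3.5,fy=3.5,interpolation=cv2.INTER_CUBIC))
E
```

```text
3.25 [ 0.53510383 -0.33617384  0.06087358] [-0.53980687  0.12129305  3.81630755] 0.05040360400484993
```

View pics/s2c.png

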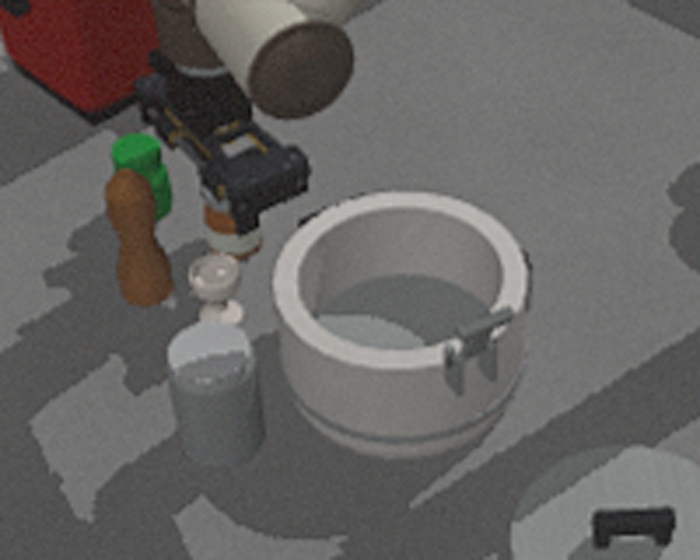

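```bash
python3 - <<'E'
from h import *
go((.535,-.336,.24),80);go((.536,-.110,.24),80)
E
```

```text
rot [0.06 0.2  0.02] shift [-1.791e-01  1.000e-04  5.000e-04]
rot [0.06 0.2  0.02] shift [-0.1793  0.2229 -0.0375]
```

{"name": "move_arm", "arguments": {"moves": [0,0,0,-0.02,0,0,0.4,0,0,0,-0.06,0,0,0.4,0,0,0,-0.1,0,0,0.4,0,0,0,-0.14,0,0,0.4,0,0,0,-0.179,0,0,0.4,0,0,0,-0.179,0.03,-0.005,0.4,0,0,0,-0.179,0.07,-0.012,0.4,0,0,0,-0.179,0.11,-0.0185,0.4,0,0,0,-0.179,0.15,-0.025,0.4,0,0,0,-0.179,0.19,-0.032,0.4,0,0,0,-0.179,0.215,-0.0365,0.4,0,0.2,0,-0.179,0.223,-0.0375,0.4,0,0.2,0,-0.179,0.223,-0.0375,0.4,0,0.2,0,-0.179,0.223,-0.0375,0.4], "grip_force": 20}}

```text
t: 5.0
position: [0.5359, -0.1106, 0.2393]
tool_rot: [-141.5, 90.0, -151.5]
ft_force: [1.0, -0.0, -2.1]
finger_gap: 0.0504
```

```bash
python3 - <<'E'
from h import *
snap('scene','s3'); s=r.state(); print(s['t'],s['position'],s['ft_force'],s['finger_gap'])
b=cv2.imread('pics/s3.png'); cv2.imwrite('pics/s3c.png',cv2.resize(b[80:280,140:380],None,fx=3.,fy=3.,interpolation=cv2.INTER_CUBIC))
go((.536,-.110,.12),80);go((.536,-.110,.087),80)
E
```

```text
5.05 [ 0.53589644 -0.11066519  0.23933141] [-0.32215777  0.63688762 -1.66965348] 0.05060414282320969
rot [-0.   -0.03  0.03] shift [0.1193 0.0007 0.    ]
rot [-0.   -0.03  0.03] shift [1.523e-01 7.000e-04 1.000e-04]
```

View pics/s3c.png

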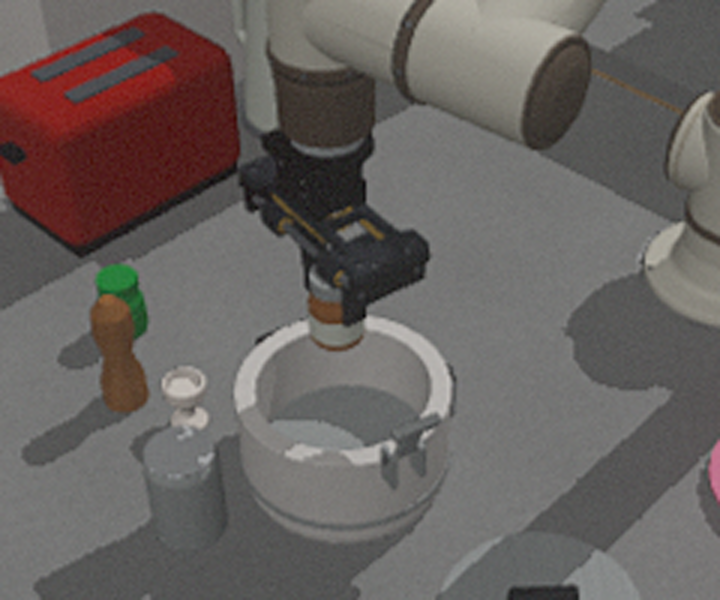

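{"name": "move_arm", "arguments": {"moves": [0,0,0,0.03,0,0,0.4,0,0,0,0.06,0,0,0.4,0,0,0,0.09,0,0,0.4,0,0,0,0.115,0,0,0.4,0,0,0,0.13,0,0,0.4,0,0,0,0.14,0,0,0.4,0,0,0,0.146,0,0,0.4,0,0,0,0.15,0,0,0.4,0,0,0,0.151,0,0,0.4,0,0,0,0.151,0,0,0.4]}}

```text
t: 6.3
position: [0.5361, -0.1107, 0.0887]
tool_rot: [-51.7, 90.0, -61.7]
ft_force: [0.5, -0.4, -1.6]
finger_gap: 0.0505
```

```bash
python3 - <<'E'
from h import *
s=r.state(); print(s['t'],s['position'],s['ft_force'],s['finger_gap'])
E
```

```text
6.3 [ 0.53605517 -0.11070514  0.08873876] [ 0.45784466 -0.41178154 -1.63487491] 0.05052207299568233
```

Not in contact yet. I'll lower it in small steps.

{"name": "move_arm", "arguments": {"moves": [0,0,0,0.001,0,0,0.4,0,0,0,0.002,0,0,0.4,0,0,0,0.003,0,0,0.4,0,0,0,0.003,0,0,0.4]}}

```text
t: 6.8
position: [0.5361, -0.1107, 0.0859]
tool_rot: [-48.8, 90.0, -58.8]
ft_force: [-0.3, 0.5, -0.3]
finger_gap: 0.0502
```

{"name": "move_arm", "arguments": {"moves": [0,0,0,0.0005,0,0,0.4,0,0,0,0.001,0,0,0.4,0,0,0,0.001,0,0,0.4]}}

```text
t: 7.18
position: [0.5361, -0.1107, 0.0859]
tool_rot: [-41.4, 89.9, -51.4]
ft_force: [-3.4, 1.6, 5.1]
finger_gap: 0.0505
```

The jar is on the cooker floor: the push is 5 N and z has stopped changing. I'll release it and lift away.

{"name": "move_arm", "arguments": {"moves": [0,0,0,0,0,0,0.65,0,0,0,0,0,0,0.8,0,0,0,0,0,0,0.8,0,0,0,0,0,0,0.8,0,0,0,0,0,0,0.8,0,0,0,-0.02,0,0,0.8,0,0,0,-0.06,0,0,0.8,0,0,0,-0.1,0,0,0.8,0,0,0,-0.15,0,0,0.8,0,0,0,-0.2,0,0,0.8,0,0,0,-0.22,0,0,0.8,0,0,0,-0.22,0,0,0.8]}}

```text
t: 8.68
position: [0.5366, -0.1105, 0.3075]
tool_rot: [5.9, 89.7, -4.0]
ft_force: [0.2, 0.5, -0.8]
finger_gap: 0.0695
```

```bash
python3 - <<'E'
from h import *
s=r.state(); print(s['t'],s['position'],s['ft_force'],s['finger_gap'],s['q'])
snap('wrist','w4');
P,ok,im=cloud('w4')
m=ok&(abs(P[...,2]-.1)<.006)&(np.hypot(P[...,0]-.537,P[...,1]+.11)<.05); print(P[m].mean(0),m.sum(),P[m].std(0))
# lid target yaw
for a in (137.78-90,137.78+90): go((.5497,.1653,.30),a)
E
```

```text
8.675 [ 0.53655793 -0.11050591  0.30748662] [ 0.17683256  0.45599997 -0.84768399] 0.06952478835700172 [ 5.34571373e+00  1.21148908e+01 -4.56879011e+00  4.50073700e-02
 -7.30561241e+01 -1.05329481e+02]
[ 0.53476899 -0.11116612  0.09994803] 1209 [0.01166329 0.01149044 0.00091233]
rot [ 3.224e+01  4.000e-02 -2.000e-02] shift [ 0.0056  0.2739 -0.034 ]
rot [-1.4776e+02  3.0000e-02  6.0000e-02] shift [ 0.0056  0.2739 -0.034 ]
```

View pics/w4.png

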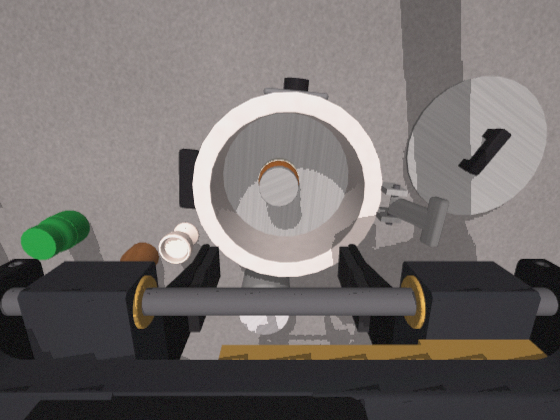

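{"name": "move_arm", "arguments": {"moves": [8,0,0,0.006,0.05,-0.006,0.8,16,0,0,0.006,0.1,-0.012,0.8,24,0,0,0.006,0.15,-0.019,0.8,32.2,0,0,0.006,0.2,-0.025,0.8,32.2,0,0,0.006,0.25,-0.031,0.8,32.2,0,0,0.04,0.274,-0.034,0.8,32.2,0,0,0.08,0.274,-0.034,0.8,32.2,0,0,0.08,0.274,-0.034,0.8,32.2,0,0,0.08,0.274,-0.034,0.8]}}

```text
t: 9.85
position: [0.5504, 0.1652, 0.2262]
tool_rot: [23.6, 89.9, -18.6]
ft_force: [1.2, 0.1, 0.9]
finger_gap: 0.0694
```

```bash
python3 - <<'E'
from h import *
s=r.state(); print(s['t'],s['position'],s['ft_force'],s['finger_gap'],s['q'])
snap('wrist','w5')
snap('top','t5')
P,ok,im=cloud('w5'); dark=im.max(-1)<60
m=ok&dark&(P[...,2]>.043)&(P[...,2]<.056)&(np.hypot(P[...,0]-.5497,P[...,1]-.165)<.05)
A=P[m]; print(m.sum(),A.mean(0)); ctr=cv2.minAreaRect(A[:,:2].astype(np.float32)*1000); print(ctr)
U,S,V=np.linalg.svd(A[:,:2]-A[:,:2].mean(0)); print(np.degrees(np.arctan2(V[0,1],V[0,0])))
m,e,w=disc(P,ok,(.5497,.165),.018,.105,.005); print('lid',pix('w5',*e,.018),w,P[m].mean(0))
P,ok,im=cloud('w4'); 
m=ok&(abs(P[...,2]-.12)<.004)&(np.hypot(P[...,0]-.5385,P[...,1]+.1005)<.115)
u8=m.astype(np.uint8);cs,_=cv2.findContours(u8,cv2.RETR_EXTERNAL,cv2.CHAIN_APPROX_NONE); cn=max(cs,key=len); (a,b),wh,t=cv2.fitEllipse(cn); print('rim w4',pix('w4',a,b,.12),wh)
cv2.imwrite('pics/m.png',u8*255)
# inner
q=P[m][:,:2]
for it in range(2):
  pass
from scipy.optimize import least_squares
E=cn[:,0,:]; E=np.array([pix('w4',*p,.12)[:2] for p in E]); f=least_squares(lambda x:np.hypot(E[:,0]-x[0],E[:,1]-x[1])-x[2],[.539,-.1,.105],loss='soft_l1',f_scale=.001); print('outer fit',f.x)
E
```

```text
9.85 [0.55041155 0.16515725 0.2261712 ] [1.16701691 0.07052284 0.87719521] 0.06936986297301877 [ 3.28865847e+01  1.79127485e+01 -8.50935015e+00  8.35170911e-02
 -6.35184423e+01 -1.65105919e+02]
807 [0.54777168 0.16572126 0.04874894]
((549.0780029296875, 164.93128967285156), (14.967756271362305, 62.490516662597656), 47.40192413330078)
-42.831762757136715
lid [0.54405256 0.16897898 0.018     ] (158.42648315429688, 161.79608154296875) [0.5450737  0.16805123 0.01806545]
rim w4 [ 0.52878267 -0.10017534  0.12      ] (182.55203247070312, 190.8830108642578)
outer fit [ 0.5385007  -0.10218562  0.10360086]
```

View pics/w5.png

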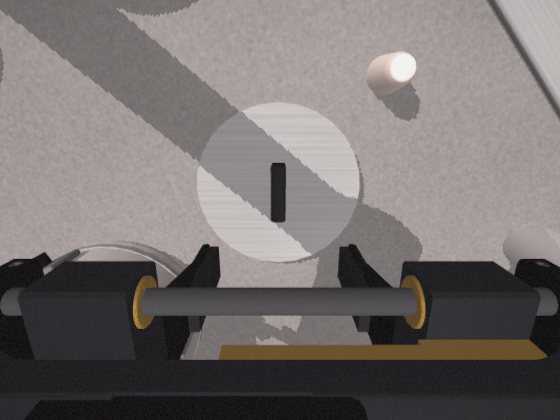

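```bash
python3 - <<'E'
from h import *
go((.5495,.165,.046),47.5)
E
```

```text
rot [ 0.3   0.11 -0.19] shift [ 0.1813 -0.0017 -0.001 ]
```

{"name": "move_arm", "arguments": {"moves": [0,0,0,0.05,-0.001,-0.001,0.8,0,0,0,0.1,-0.001,-0.001,0.8,0,0,0,0.14,-0.001,-0.001,0.8,0,0,0,0.165,-0.001,-0.001,0.8,0,0,0,0.178,-0.001,-0.001,0.8,0,0,0,0.1805,-0.001,-0.001,0.8,0,0,0,0.1805,-0.001,-0.001,0.4,0,0,0,0.1805,-0.001,-0.001,0.1,0,0,0,0.1805,-0.001,-0.001,0.05,0,0,0,0.1805,-0.001,-0.001,0.05,0,0,0,0.1805,-0.001,-0.001,0.05,0,0,0,0.1805,-0.001,-0.001,0.05,0,0,0,0.1805,-0.001,-0.001,0.05], "grip_force": 40}}

```text
t: 11.58
position: [0.5498, 0.1654, 0.0468]
tool_rot: [57.0, 89.8, 14.8]
ft_force: [-0.9, -1.2, 0.4]
finger_gap: 0.0157
```

```bash
python3 - <<'E'
from h import *
go((.5495,.165,.22),47.5);go((.5388,-.1012,.22),47.5); print(r.state()['finger_gap'])
E
```

```text
rot [ 0.29  0.1  -0.16] shift [-0.1732  0.      0.0003]
rot [ 0.29  0.1  -0.16] shift [-0.1735 -0.2044  0.1712]
0.015709570537014616
```

{"name": "move_arm", "arguments": {"moves": [0,0,0,-0.02,0,0,0.05,0,0,0,-0.06,0,0,0.05,0,0,0,-0.11,0,0,0.05,0,0,0,-0.16,0,0,0.05,0,0,0,-0.21,0,0,0.05,0,0,0,-0.233,0,0,0.05,0,0,0,-0.233,0,0,0.05]}}

```text
t: 12.45
position: [0.5494, 0.1655, 0.2809]
tool_rot: [70.2, 89.6, 28.0]
ft_force: [-0.5, -0.3, -3.6]
finger_gap: 0.0157
```

```bash
python3 - <<'E'
from h import *
s=r.state(); print(s['t'],s['position'],s['ft_force'],s['moment'],s['finger_gap'],s['q'])
snap('scene','s6'); b=cv2.imread('pics/s6.png'); cv2.imwrite('pics/s6c.png',cv2.resize(b[100:350,180:480],None,fx=2.4,fy=2.4,interpolation=cv2.INTER_CUBIC))
snap('wrist','w6')
go((.5388,-.1012,.28),47.5)
P,ok,im=cloud('w6')
m=ok&(abs(P[...,2]-s['position'][2]+.0288)<.012)&(np.hypot(P[...,0]-.55,P[...,1]-.165)<.1); A=P[m]
c=np.linalg.lstsq(np.c_[A[:,:2],np.ones(len(A))],A[:,2],rcond=None)[0]; print('lid plane',c,A.mean(0),m.sum())
E
```

```text
12.45 [0.54935454 0.16549498 0.28092284] [-0.50157809 -0.31651488 -3.58305911] [-0.00925257 -0.04841321  0.0090512 ] 0.015659746660800333 [ 3.29535668e+01  1.55162659e+01 -3.81408110e+00  3.37403665e-02
 -7.03026022e+01 -1.65180606e+02]
rot [ 0.27 -0.02  0.01] shift [-0.0023 -0.2033  0.172 ]
lid plane [0.00147364 0.00075349 0.24925562] [0.51813927 0.19177662 0.25016368] 43843
```

View pics/s6c.png

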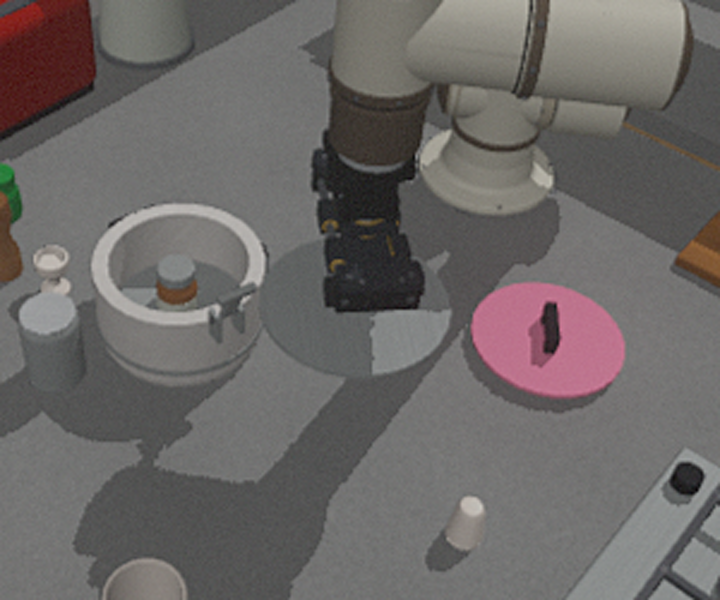

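View pics/w6.png

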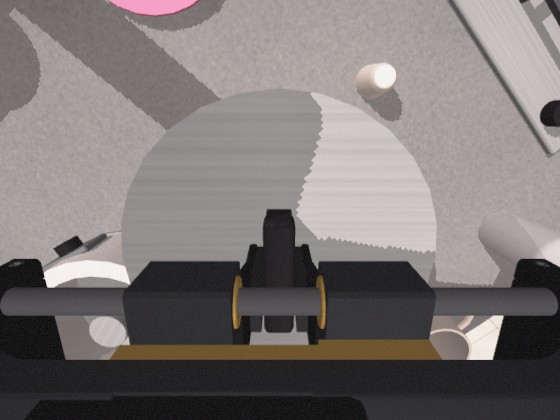

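```bash
python3 - <<'E'
from h import *
from scipy.optimize import least_squares
P,ok,im=cloud('w6'); z=.2503
m=(ok&(abs(P[...,2]-z)<.006)); u8=m.astype(np.uint8)
n,l,st,_=cv2.connectedComponentsWithStats(u8); k=1+st[1:,4].argmax(); u8=(l==k).astype(np.uint8)
cs,_=cv2.findContours(u8,cv2.RETR_EXTERNAL,cv2.CHAIN_APPROX_NONE); cn=max(cs,key=len)[:,0]; cn=cn[cn[:,1]<250]
E=np.array([pix('w6',*p,z)[:2] for p in cn])
f=least_squares(lambda x:np.hypot(E[:,0]-x[0],E[:,1]-x[1])-.095,[.55,.165],loss='soft_l1',f_scale=.001); print(f.x,np.abs(f.fun).mean(),len(E))
f=least_squares(lambda x:np.hypot(E[:,0]-x[0],E[:,1]-x[1])-x[2],[.55,.165,.095],loss='soft_l1',f_scale=.001); print(f.x)
P0=np.load('pics/w6.npz')['pos'];R0=rpy(np.load('pics/w6.npz')['rot']); print('lid-tcp tool frame',R0.T@(np.r_[f.x[:2],z]-P0))
# pot inner edge w4 / outer
P,ok,im=cloud('w4'); m=ok&(abs(P[...,2]-.12)<.004); cs,_=cv2.findContours(m.astype(np.uint8),cv2.RETR_EXTERNAL,cv2.CHAIN_APPROX_NONE)
cn=max(cs,key=len)[:,0]; cn=cn[cn[:,1]<240]; E=np.array([pix('w4',*p,.12)[:2] for p in cn]); 
for r0 in(.105,):
  f=least_squares(lambda x:np.hypot(E[:,0]-x[0],E[:,1]-x[1])-x[2],[.539,-.1,r0],loss='soft_l1',f_scale=.001);print('pot',f.x,np.abs(f.fun).mean())
d=np.load('pics/w4.npz');print('pot-tcp tool',rpy(d['rot']).T@(np.r_[f.x[:2],.12]-d['pos']), d['pos'])
E
```

```text
[0.54934708 0.16356414] 0.01655329249981168 592
[0.54843609 0.16439097 0.09404852]
lid-tcp tool frame [ 0.02854692 -0.00063089  0.00048375]
pot [ 0.53879485 -0.10208363  0.10378202] 0.000911299934140624
pot-tcp tool [ 1.87492169e-01  8.59334850e-03 -1.13565205e-04] [ 0.53655793 -0.11050591  0.30748662]
```

{"name": "move_arm", "arguments": {"moves": [0,0,0,0,-0.03,0.025,0.05,0,0,0,0,-0.06,0.051,0.05,0,0,0,0,-0.09,0.076,0.05,0,0,0,0,-0.12,0.101,0.05,0,0,0,0,-0.15,0.127,0.05,0,0,0,0,-0.18,0.152,0.05,0,0,0,0,-0.203,0.172,0.05,0,0,0,0,-0.203,0.172,0.05,0,0,0,0.04,-0.203,0.172,0.05,0,0,0,0.08,-0.203,0.172,0.05,0,0,0,0.095,-0.203,0.172,0.05,0,0,0,0.1,-0.203,0.172,0.05,0,0,0,0.1,-0.203,0.172,0.05,0,0,0,0.1,-0.203,0.172,0.05]}}

```text
t: 14.3
position: [0.5398, -0.1009, 0.1791]
tool_rot: [44.2, 89.9, 2.0]
ft_force: [0.2, -0.2, -2.7]
finger_gap: 0.0156
```

```bash
python3 - <<'E'
from h import *
s=r.state(); print(s['t'],s['position'],s['ft_force'],s['finger_gap'])
snap('scene','s7'); b=cv2.imread('pics/s7.png'); cv2.imwrite('pics/s7c.png',cv2.resize(b[130:290,160:360],None,fx=3.5,fy=3.5,interpolation=cv2.INTER_CUBIC))
snap('wrist','w7')
go((.5388,-.1013,.155),47.5)
E
```

```text
14.3 [ 0.53981748 -0.10087656  0.1791174 ] [ 0.23323591 -0.21836049 -2.69873596] 0.015566282011266743
rot [ 0.27  0.08 -0.08] shift [ 0.0239 -0.0007 -0.0003]
```

View pics/s7c.png

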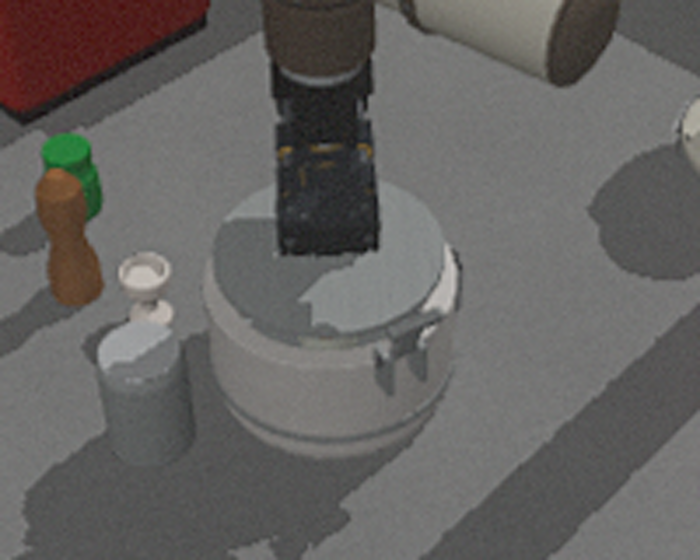

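View pics/w7.png

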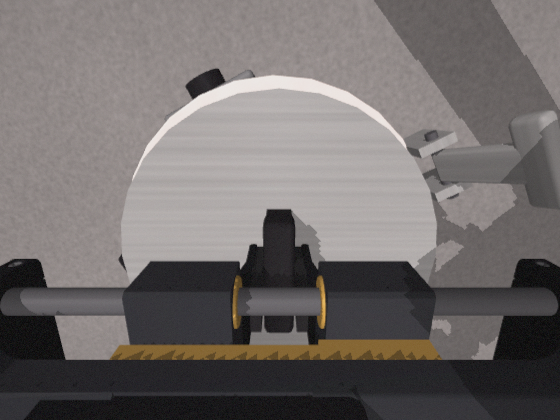

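{"name": "move_arm", "arguments": {"moves": [0,0,0,0.004,-0.0007,-0.0003,0.05,0,0,0,0.009,-0.0007,-0.0003,0.05,0,0,0,0.013,-0.0007,-0.0003,0.05,0,0,0,0.017,-0.0007,-0.0003,0.05,0,0,0,0.02,-0.0007,-0.0003,0.05,0,0,0,0.022,-0.0007,-0.0003,0.05,0,0,0,0.022,-0.0007,-0.0003,0.05]}}

```text
t: 15.28
position: [0.5388, -0.1013, 0.1567]
tool_rot: [47.2, 89.9, 5.0]
ft_force: [0.5, 0.2, -2.5]
finger_gap: 0.0154
```

{"name": "move_arm", "arguments": {"moves": [0,0,0,0.001,0,0,0.05,0,0,0,0.002,0,0,0.05,0,0,0,0.0025,0,0,0.05,0,0,0,0.0025,0,0,0.05]}}

```text
t: 15.78
position: [0.5388, -0.1013, 0.1548]
tool_rot: [43.0, 89.9, 0.8]
ft_force: [-2.1, 1.3, 1.9]
finger_gap: 0.0158
```

The lid makes contact at the expected height, so I'll release it.

{"name": "move_arm", "arguments": {"moves": [0,0,0,0,0,0,0.3,0,0,0,0,0,0,0.5,0,0,0,0,0,0,0.5,0,0,0,0,0,0,0.5,0,0,0,-0.02,0,0,0.5,0,0,0,-0.06,0,0,0.5,0,0,0,-0.11,0,0,0.5,0,0,0,-0.15,0,0,0.5,0,0,0,-0.15,0,0,0.5]}}

```text
t: 16.9
position: [0.5401, -0.1014, 0.3087]
tool_rot: [41.7, 89.4, -0.4]
ft_force: [-0.8, 0.1, -0.8]
finger_gap: 0.0435
```

```bash
python3 - <<'E'
from h import *
from scipy.optimize import least_squares
s=r.state(); print(s['t'],s['position'],s['ft_force'],s['q'])
snap('wrist','w8');snap('scene','s8')
P,ok,im=cloud('w8')
m=ok&(abs(P[...,2]-.126)<.007)&(np.hypot(P[...,0]-.5388,P[...,1]+.1013)<.09); A=P[m]
c=np.linalg.lstsq(np.c_[A[:,:2],np.ones(len(A))],A[:,2],rcond=None)[0]; print('plane',c[:2],'zc',c@[.5388,-.1013,1],m.sum())
c0=np.array([.5388,-.1013])
d=np.hypot(P[...,0]-c0[0],P[...,1]-c0[1])
m=ok&(P[...,2]>.14)&(d<.2)&(d>.1)&(P[...,1]>-.05)&(P[...,2]<.21); A=P[m]
for z in np.arange(.14,.2,.01):
    B=A[(A[:,2]>=z)&(A[:,2]<z+.01)]; print(z.round(2),len(B),B.mean(0).round(4) if len(B) else '')
E
```

```text
16.9 [ 0.54013688 -0.10139443  0.30872258] [-0.76719256  0.08886134 -0.79953951] [ 6.31050011e+00  1.20917907e+01 -4.43616729e+00  7.37946169e-02
 -7.28769384e+01 -1.38528479e+02]
plane [0.00055404 0.0001284 ] zc 0.12606673355283843 19935
0.14 149 [0.5671 0.0097 0.145 ]
0.15 162 [0.5688 0.0132 0.1552]
0.16 186 [0.5696 0.0172 0.1653]
0.17 264 [0.5704 0.0214 0.1761]
0.18 899 [0.5722 0.0272 0.1865]
0.19 28 [0.5711 0.0282 0.1903]
```

View pics/w8.png

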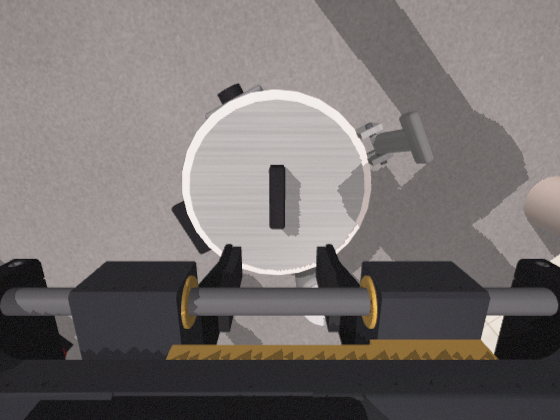

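View pics/s8.png

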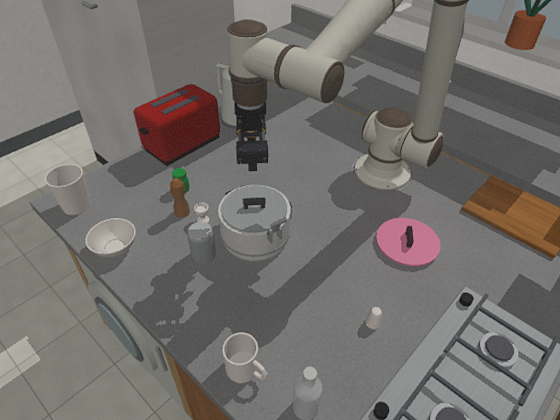

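```bash
python3 - <<'E'
from h import *
u=np.array([.2756,.961]); H=np.array([.5388,-.1013])+.114*u
p=H+.062*u
go((*p,.30),74);go((*p,.198),74)
E
```

```text
rot [-26.23   0.07  -0.09] shift [ 0.0046  0.1581 -0.0772]
rot [-26.23   0.07  -0.09] shift [ 0.1066  0.1579 -0.0773]
```

{"name": "move_arm", "arguments": {"moves": [-9,0,0,0.002,0.04,-0.02,0,-18,0,0,0.004,0.085,-0.042,0,-26.2,0,0,0.004,0.13,-0.064,0,-26.2,0,0,0.005,0.158,-0.077,0,-26.2,0,0,0.005,0.158,-0.077,0,-26.2,0,0,0.04,0.158,-0.077,0,-26.2,0,0,0.08,0.158,-0.077,0,-26.2,0,0,0.106,0.158,-0.077,0,-26.2,0,0,0.106,0.158,-0.077,0,-26.2,0,0,0.106,0.158,-0.077,0], "grip_force": 20}}

```text
t: 18.25
position: [0.588, 0.0672, 0.1995]
tool_rot: [25.1, 89.8, 9.0]
ft_force: [0.3, -0.0, -0.3]
finger_gap: 0.0005
```

```bash
python3 - <<'E'
from h import *
s=r.state(); print(s['t'],s['position'],s['ft_force'],s['finger_gap'])
u=np.array([.2756,.961]); H=np.array([.5388,-.1013])+.114*u
snap('scene','s9'); b=cv2.imread('pics/s9.png'); cv2.imwrite('pics/s9c.png',cv2.resize(b[110:270,180:380],None,fx=3.5,fy=3.5,interpolation=cv2.INTER_CUBIC))
for th in [1.93,1.7,1.5,1.3,1.1,.9,.7,.5,.35,.2,.1,.03]:
    rho,t,hh=.050,.005,.012
    C=rho*np.array([-np.cos(th),np.sin(th)])+t*np.array([np.sin(th),np.cos(th)])
    p=H+(C[0]+hh)*u; print(th,end=' '); go((*p,.131+C[1]+.022),74)
E
```

```text
18.25 [0.58803448 0.06717872 0.19950362] [ 0.30117204 -0.02167618 -0.30351323] 0.0004828152105802165
1.93 rot [-0.04  0.21 -0.12] shift [ 0.0019 -0.0276 -0.001 ]
1.7 rot [-0.04  0.21 -0.12] shift [-0.002  -0.0384 -0.001 ]
1.5 rot [-0.04  0.21 -0.12] shift [-0.0033 -0.0484 -0.001 ]
1.3 rot [-0.04  0.21 -0.12] shift [-0.0027 -0.0584 -0.001 ]
1.1 rot [-0.04  0.21 -0.12] shift [ 0.     -0.0681 -0.001 ]
0.9 rot [-0.04  0.21 -0.12] shift [ 0.0045 -0.077  -0.001 ]
0.7 rot [-0.04  0.21 -0.12] shift [ 0.0108 -0.0849 -0.001 ]
0.5 rot [-0.04  0.21 -0.12] shift [ 0.0184 -0.0914 -0.001 ]
0.35 rot [-0.04  0.21 -0.12] shift [ 0.0249 -0.0951 -0.001 ]
0.2 rot [-0.04  0.21 -0.12] shift [ 0.0319 -0.0979 -0.0011]
0.1 rot [-0.04  0.21 -0.12] shift [ 0.0368 -0.0992 -0.0011]
0.03 rot [-0.04  0.21 -0.12] shift [ 0.0403 -0.0997 -0.0011]
```

View pics/s9c.png

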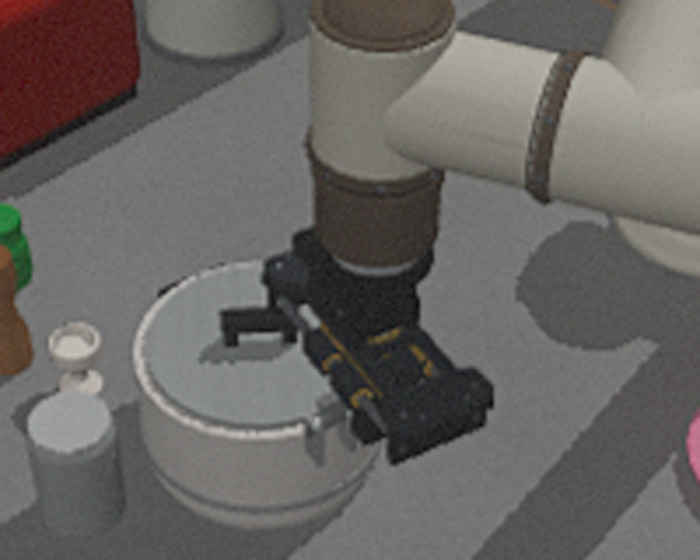

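{"name": "move_arm", "arguments": {"moves": [0,0,0,0.002,-0.012,-0.001,0,0,0,0,0.002,-0.022,-0.001,0,0,0,0,0.002,-0.028,-0.001,0,0,0,0,-0.002,-0.038,-0.001,0,0,0,0,-0.003,-0.048,-0.001,0,0,0,0,-0.003,-0.058,-0.001,0,0,0,0,0,-0.068,-0.001,0,0,0,0,0,-0.068,-0.001,0]}}

```text
t: 19.3
position: [0.5677, 0.0013, 0.1993]
tool_rot: [29.6, 89.9, 13.5]
ft_force: [-0.1, -0.3, -0.2]
finger_gap: 0.0005
```

```bash
python3 - <<'E'
from h import *
s=r.state(); print(s['t'],s['position'],s['ft_force'],s['finger_gap'])
u=np.array([.2756,.961]); H=np.array([.5388,-.1013])+.114*u
snap('scene','s10'); b=cv2.imread('pics/s10.png'); cv2.imwrite('pics/s10c.png',cv2.resize(b[110:270,180:380],None,fx=3.5,fy=3.5,interpolation=cv2.INTER_CUBIC))
snap('wrist','w10')
for th in [.9,.7,.5,.35,.2,.1,.03]:
    rho,t,hh=.050,.005,.012
    C=rho*np.array([-np.cos(th),np.sin(th)])+t*np.array([np.sin(th),np.cos(th)])
    p=H+(C[0]+hh)*u; print(th,end=' '); go((*p,.131+C[1]+.022),74)
E
```

```text
19.3 [0.56766123 0.00133017 0.19927439] [-0.14552374 -0.26968914 -0.2368132 ] 0.0005231383768314205
0.9 rot [-0.07  0.12 -0.06] shift [ 0.004  -0.0085  0.0005]
0.7 rot [-0.07  0.12 -0.06] shift [ 0.0102 -0.0163  0.0005]
0.5 rot [-0.07  0.12 -0.06] shift [ 0.0179 -0.0228  0.0005]
0.35 rot [-0.07  0.12 -0.06] shift [ 0.0244 -0.0266  0.0004]
0.2 rot [-0.07  0.12 -0.06] shift [ 0.0314 -0.0293  0.0004]
0.1 rot [-0.07  0.12 -0.06] shift [ 0.0363 -0.0306  0.0004]
0.03 rot [-0.07  0.12 -0.06] shift [ 0.0398 -0.0312  0.0004]
```

View pics/s10c.png

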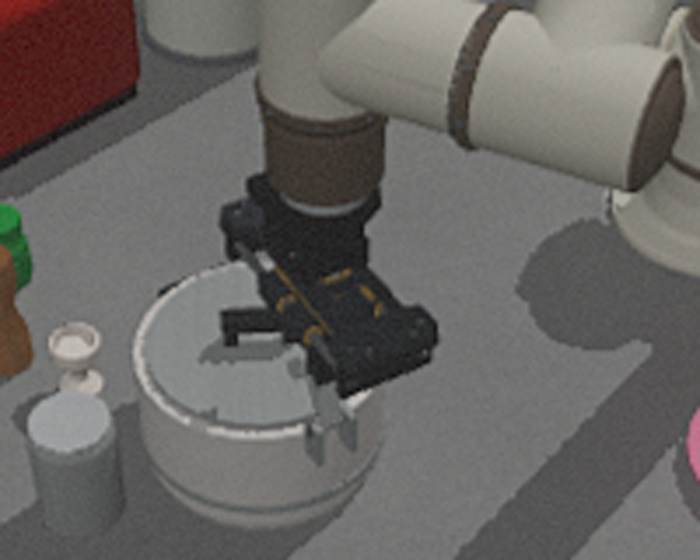

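The clamp has swung inwards ahead of the fingers. I'll continue along the arc and press it down.

{"name": "move_arm", "arguments": {"moves": [0,0,0,0.004,-0.0085,0.0005,0,0,0,0,0.01,-0.0165,0.0005,0,0,0,0,0.018,-0.023,0.0005,0,0,0,0,0.0245,-0.0265,0.0005,0,0,0,0,0.0315,-0.0295,0.0005,0,0,0,0,0.0365,-0.0305,0.0005,0,0,0,0,0.039,-0.031,0.0005,0,0,0,0,0.0395,-0.031,0.0005,0]}}

```text
t: 20.4
position: [0.5597, -0.0279, 0.1595]
tool_rot: [35.3, 89.9, 19.2]
ft_force: [0.4, 0.1, 0.3]
finger_gap: 0.0006
```

```bash
python3 - <<'E'
from h import *
s=r.state(); print(s['t'],s['position'],s['ft_force'],s['finger_gap'])
E
```

```text
20.4 [ 0.55971505 -0.0279052   0.1594532 ] [0.35593608 0.14881652 0.34419801] 0.0006289542048588601
```

{"name": "move_arm", "arguments": {"moves": [0,0,0,0,-0.01,0,0,0,0,0,0.001,-0.01,0,0,0,0,0,0.002,-0.01,0,0,0,0,0,0.003,-0.01,0,0,0,0,0,0.003,-0.01,0,0]}}

```text
t: 21.02
position: [0.5568, -0.0383, 0.1591]
tool_rot: [-6.4, 89.9, -22.5]
ft_force: [-4.6, -0.4, 12.4]
finger_gap: 0.0006
```

{"name": "move_arm", "arguments": {"moves": [0,0,0,-0.01,0,0,0,0,0,0,-0.05,0,0,0,0,0,0,-0.1,0,0,0,0,0,0,-0.15,0,0,0,0,0,0,-0.17,0,-0.04,0,0,0,0,-0.17,0,-0.08,0,0,0,0,-0.17,0,-0.08,0]}}

```text
t: 21.9
position: [0.4776, -0.0159, 0.3301]
tool_rot: [18.0, 89.8, 2.0]
ft_force: [1.4, 0.2, -0.4]
finger_gap: 0.0005
```

```bash
python3 - <<'E'
from h import *
s=r.state(); print(s['t'],s['position'],s['ft_force'])
snap('wrist','w11'); snap('top','t11'); snap('scene','s11')
b=cv2.imread('pics/s11.png'); cv2.imwrite('pics/s11c.png',cv2.resize(b[150:290,160:340],None,fx=4,fy=4,interpolation=cv2.INTER_CUBIC))
P,ok,im=cloud('w11'); u=np.array([.2756,.961]); c=np.array([.5388,-.1013]); w=np.array([.961,-.2756])
o=(P[...,:2]-c)@u; l=(P[...,:2]-c)@w
for a in range(54,118,8):
    m=ok&(o*1e3>a)&(o*1e3<a+8)&(abs(l)<.008); print(a,P[m][:,2].mean().round(4),m.sum())
m=ok&(abs(P[...,2]-.126)<.004)&(np.hypot(P[...,0]-c[0],P[...,1]-c[1])<.09)&(o<.03); A=P[m]
k=np.linalg.lstsq(np.c_[A[:,:2],np.ones(len(A))],A[:,2],rcond=None)[0]; print('plane',k[:2],k@[*c,1],m.sum())
P,ok,im=cloud('t11')
m=ok&(P[...,2]>.139)&(P[...,2]<.16)&(np.hypot(P[...,0]-c[0],P[...,1]-c[1])<.045); print('handle',P[m].mean(0),m.sum())
E
```

```text
21.9 [ 0.47762225 -0.01587447  0.33011782] [ 1.3745119   0.19015722 -0.38645739]
54 nan 0
62 nan 0
70 nan 0
78 0.1352 5
86 0.1352 57
94 0.1338 72
102 0.1086 76
110 0.0667 91
plane [0.00026841 0.00022833] 0.1261172555088337 6387
handle [ 0.55049654 -0.11001212  0.15619018] 111<stdin>:8: RuntimeWarning: Mean of empty slice.
  ret = ret.dtype.type(ret / rcount)
```

View pics/w11.png

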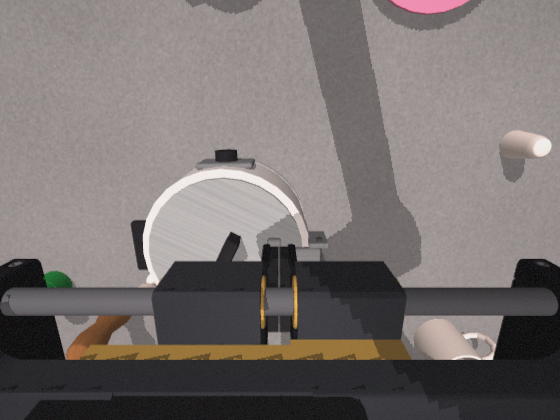

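View pics/s11c.png

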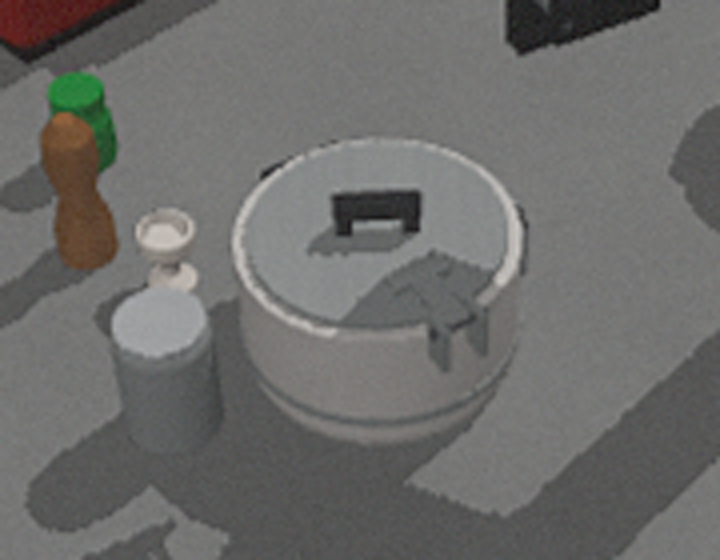

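```bash
python3 - <<'E'
from h import *
from scipy.optimize import least_squares
u=np.array([.2756,.961]); c=np.array([.5388,-.1013]); w=np.array([.961,-.2756])
for fn in('s11','t11'):
  P,ok,im=cloud(fn); o=(P[...,:2]-c)@u; l=(P[...,:2]-c)@w
  for a in range(46,118,8):
    m=ok&(o*1e3>a)&(o*1e3<a+8)&(abs(l)<.009); print(fn,a,np.median(P[m][:,2]).round(4) if m.any() else '',m.sum())
# lid vs rim in w8: brightness edge: flange edge by depth (lid .126 vs rim .120)
im=np.load('pics/w8.npz')['image']; P,ok,_=cloud('w8')
m=(ok&(abs(P[...,2]-.1262)<.0028)); n,lb,st,_=cv2.connectedComponentsWithStats(m.astype(np.uint8)); k=1+st[1:,4].argmax()
cs,_=cv2.findContours((lb==k).astype(np.uint8),cv2.RETR_EXTERNAL,cv2.CHAIN_APPROX_NONE); cn=max(cs,key=len)[:,0]; cn=cn[cn[:,1]<240]
def F(cn,z,r0):
  E=np.array([pix('w8',*p,z)[:2] for p in cn]); f=least_squares(lambda x:np.hypot(E[:,0]-x[0],E[:,1]-x[1])-x[2],[*c,r0],loss='soft_l1',f_scale=.001); print(f.x)
F(cn,.126,.095)
m=ok&(P[...,2]>.114)&(P[...,2]<.131); n,lb,st,_=cv2.connectedComponentsWithStats(m.astype(np.uint8)); k=1+st[1:,4].argmax()
cs,_=cv2.findContours((lb==k).astype(np.uint8),cv2.RETR_EXTERNAL,cv2.CHAIN_APPROX_NONE); cn=max(cs,key=len)[:,0]; cn=cn[cn[:,1]<240]; F(cn,.12,.105)
P,ok,_=cloud('t11')
for n,q,z,rad in [('mill',(.631,-.344),.14,.03),('egg',(.608,-.2695),.06,.03),('can',(.6967,-.1573),.108,.05),('salt',(.537,.333),.058,.03)]:
    m,e,_w=disc(P,ok,q,z,rad); print(n,P[m].mean(0).round(4))
E
```

```text
s11 46 0.1376 4
s11 54 0.1375 12
s11 62 0.1367 18
s11 70 0.1354 12
s11 78 0.1346 20
s11 86 0.1351 14
s11 94 0.055 68
s11 102 0.0517 83
s11 110 0.1322 29
t11 46  0
t11 54  0
t11 62  0
t11 70  0
t11 78  0
t11 86  0
t11 94  0
t11 102  0
t11 110  0
[ 0.53880185 -0.10209407  0.09407786]
[ 0.53855793 -0.10192744  0.10363564]
mill [ 0.6313 -0.3447  0.1378]
egg [ 0.6077 -0.2688  0.0582]
can [ 0.6965 -0.1573  0.1081]Traceback (most recent call last):
  File "<stdin>", line 19, in <module>
  File "h.py", line 31, in disc
    cn=max(cs,key=cv2.contourArea); (a,b),(w,h),t=cv2.fitEllipse(cn)
ValueError: max() iterable argument is empty
```

```bash
python3 - <<'E'
from h import *
print(ticket.finish_job(), r.state()['t'])
E
```

```text
the job is handed in; nothing more can be done
the job is handed in; nothing more can be done
```

The job is handed in after about 22 s of robot time. The jar is in the cooker, the lid is seated and the clamp is down. `finish_job()` gives no verdict, so these are my own last checks:

- **Jar:** it stood upright on the cooker floor after release. Its cap top measured 100 mm high, about 11 mm off the cooker axis (limit 62 mm). I couldn't see it again once the lid was on.
- **Lid:** the flange top measured 126 mm high, so the underside is at 108 mm. It is level to within 0.001 rad. Centring was under 1 mm from the rim centre, measured before the clamp was closed.
- **Clamp:** the strip lies level at 135 mm, as it should when closed. I pressed the end down with about 12 N until it stopped. The scene camera puts its wide end 1.5 mm higher than expected, about 0.03 rad, which is inside the 0.07 limit but could be depth error.
- **Bystanders:** the mill, egg cup and can are within 1 mm of where they started. The arm hid the salt cellar in the last top view, so that check failed; the last wrist picture shows it still standing.
- **Robot:** the gripper was well clear above and in front of the cooker at hand-in.

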